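# Load the indexing fixture and hold its index plunger out

### The arm

A 7-joint arm with a two-finger parallel gripper is mounted at the origin on the work surface. World frame = base frame: x ahead of the robot, y to its left, z up, the work surface at z = 0. Lengths are in m, angles in rad, forces in N, time in s.
With the tool pointing down it reaches from about 0.425 to 0.825 m from the base axis. Payload 3.6 kg.
Tool frame: the origin (TCP) lies at the very end of the fingers, on their centre line; the grasp point (between the pads) lies 19 mm behind it; z points along the fingers, y is the line along which they close (so a half turn about z gives the same grasp; the last joint's range is limited). The gripper opens to 93 mm and grips with 3 to 60 N. Pads are 15 mm wide; open, the fingers measure 128 mm over their backs; the gripper's body (75 mm by 188 mm) begins 65 mm behind the grasp point.
Start: joints at [-1.31, 0.615, -0.013, 1.423, 0.008, 1.103, -0.04], TCP at [0.184, 0.623, 0.219] pointing down, gripper open.
Joint ranges: [-3.12, 3.12], [-0.3, 2.06], [-1.34, 1.32], [0.26, 2.42], [-1.36, 4.5], [0.01, 1.98], [-2.84, 2.84]. Speed limits (rad/s): [2.79, 2.79, 3.14, 3.14, 3.14, 3.14, 3.14].

### API

Orientations are given as a unit quaternion [x, y, z, w].
In Python, from bench import bot gives the robot as it stands. The module is installed in compiled form; this text tells all that it offers.
- The arm moves only by the shell command python3 -m inch 'ROWS' [FORCE]. ROWS is JSON, a list of rows, each a list of 3 entries, a list of its own where there are three numbers: the shift along the tool's x, y, z in cm, then the turn about the tool's z in degrees, then the finger opening in cm, from 0 to 9.3. A call has 1 to 20 rows; each row is the pose to reach, as a shift and turn from the pose commanded when the call began, along the tool's axes at that moment; what a row does not reach only later rows make up. A row lasts 1/12 s, in which the tool goes at most 41.7 mm and 7.16 degrees, less where a joint would pass 70% of its speed; a pose out of reach is approached as far as the arm can. A call with a gripper value outside its range is refused whole. The fingers move at their own pace and stop on an object; FORCE is the grip in N (left out, the last holds). Time passes only in rows, so rows that repeat a pose let the fingers close. It gives the time, the measured TCP pose, the force, the opening and the grip force at its end, in the units of the state.
- bot.observe(): the state, without advancing time (a new reading comes with each control period).
- bot.get_image(name): name is "scene" or "side" or "wrist"; returns the picture (384x512x3 uint8, red, green, blue); there is no depth.
- bot.get_calibration(name): a dict with "K" (3x3 intrinsics, pixels), "xyz" and "orientation" of the camera in the world; the wrist camera has in their place "hand_eye" (4x4, takes a point from camera to tool coordinates, whose origin is the TCP and whose axes are the flange's). Camera axes: x right, y up, looking along -z (the intrinsics and any distortion apply to the point x, -y, -z); pixel columns grow to the right and rows downward; lengths in m; the calibration is good to about 2 mm. A picture is of the moment at which its call begins: read the wrist's pose just before it. get_calibration takes no time and is no camera call.
- bot.job_done(): hands the job in; it is judged then, once.
The state is a dict: "time": time; "joint_positions": joint angles; "qd": joint speeds; "joint_efforts": joint torques, N m; "tcp_pos": TCP position; "orientation": TCP orientation; "contact_force": force on the tool from outside, world axes, zero at the start; "wrist_torque": the same for the moment, N m; "finger_gap": finger opening in m; "gripper_force": force on a finger pad.
Only numpy, scipy, OpenCV 4.12 (cv2) and the standard library are available. Lean on these libraries where they do the work, as an engineer would, in place of code of your own. Each camera call takes 0.05 s, during which the arm holds its last target. There are 200 camera calls.

### The job

Load the indexing fixture: stand the thick plain steel pin in the wide sleeve and the thin plain steel pin in the narrow sleeve, each dropped end-down fully home and let go. Then grip the black knob of the fixture's spring-loaded index plunger, pull it straight up as far as it goes, and finish while still holding it there, nose clear of its hole, so that a colleague can turn the disc. Leave the hexagon bolt and everything else on the bench where it is.

Things in the scene. Friction and masses are not known exactly. Their poses are not given: they have to be found in the camera images.
- fixture: round blue fixture fixed to the bench: base 190 mm wide, 12 mm high; on it a steel disc 152 mm wide, top 30 mm up. Origin: centre of underside. Plunger axis at own x = -58 mm, y = 0, in a blue bracket (44 mm wide, reaching to x = -103 mm, top 66 mm up) with a 20 mm thick barrel up to 88 mm. Sleeves stand on the disc at own x = +30 mm, y = +40 and -40 mm, either way round
- wide_sleeve: dark steel sleeve, 50 mm tall, fixed upright on the disc, bore 22 mm, outside 30 mm with a flared mouth 38 mm outside (the bore flares to 30 mm over the top 7 mm). Origin at the centre of its underside (30 mm above the bench); the bore's floor is 6 mm above the origin
- narrow_sleeve: dark steel sleeve, 50 mm tall, fixed upright on the disc, bore 16 mm, outside 24 mm with a flared mouth 32 mm outside (the bore flares to 24 mm over the top 7 mm). Origin at the centre of its underside (30 mm above the bench); the bore's floor is 6 mm above the origin
- board: plywood board 85 x 250 x 12 mm, fixed, long along its own y; origin: centre of underside. Three wooden stands (56 x 56 mm, tops 52 mm above the bench) in a row along y, 75 mm apart, each with a pocket 30 mm deep, 2 mm wider than the pin or bolt standing loosely in it; which one is where varies
- thick_pin: plain round steel pin, 18 mm diameter, 100 mm long, about 0.19 kg, standing upright in a wooden stand. Origin at the centre of its lower end (22 mm above the bench at the start), z along the pin
- thin_pin: plain round steel pin, 12 mm diameter, 110 mm long, about 0.1 kg, standing upright in a wooden stand. Origin at the centre of its lower end (22 mm above the bench at the start), z along the pin
- plunger (a joint): travel of the index plunger in m: 0 = seated (nose 10 mm down in the disc's hole), grows as it is pulled straight up, stop at 0.018. The spring pulls it back down with 7 N when seated and 11.5 N fully up; let go, it snaps back
- knob (a point): centre of the plunger's black round knob, 28 mm diameter and 31 mm tall, standing on the plunger's stem; 112 mm above the bench when seated; moves with the plunger. Below the knob 8 mm of slim stem is bare above the barrel
- bolt: a hexagon-head bolt (shank 14 mm, head 26 mm wide, 62 mm long) standing head up in the third wooden stand; not part of the job
- carton: small white carton 50 x 50 x 60 mm, bystander; origin at the centre of its underside
- mallet: rubber mallet lying down (head 52 mm thick, 85 mm long, handle 210 mm), bystander; origin under the head
- hammer: hammer lying on the bench, about 0.3 m long, bystander
- wrench: wrench lying on the bench, about 0.2 m long, bystander
- tin: aluminium tin, 60 mm diameter, 75 mm tall, bystander; origin at the centre of its underside
Not all that is in view belongs to the job. What is shaped like the fixture but pink or purple is not meant.

How it is judged:
By the outcome, as a careful person would: the job done as asked, in the order asked, and still so for the second after the job is handed in, while the arm keeps its last pose, push and grip.
It also fails if it takes over 67 s, if anything falls off the work surface, if the arm or the gripper's body presses on something with over 40 N, if the wrist force passes 120 N, or if a joint passes its speed limit or range.

## Working session

There is one attempt and no reset: what is moved stays moved. The work goes in short steps, Python scripts to look and compute and a shell command to move; the robot and the scene stay as the last step left them, time stands still between calls to the robot, and variables do not carry over. Pictures are saved under pics/ and viewed, at most 10 in all, crops included, and the job is handed in when it is done.

```bash
mkdir -p pics; cat > h.py <<'E'
import numpy as np, cv2
from bench import bot
from scipy.spatial.transform import Rotation as R
def cam(name):
    c=bot.get_calibration(name); K=np.array(c["K"])
    if "hand_eye" in c:
        s=bot.observe(); T=np.eye(4); T[:3,:3]=R.from_quat(s["orientation"]).as_matrix(); T[:3,3]=s["tcp_pos"]
        M=T@np.array(c["hand_eye"])
    else:
        M=np.eye(4); M[:3,:3]=R.from_quat(c["orientation"]).as_matrix(); M[:3,3]=c["xyz"]
    return K,M,c
def ray(K,M,uv):
    d=np.linalg.inv(K)@[uv[0],uv[1],1]; d=np.array([d[0],-d[1],-d[2]])
    return M[:3,3],M[:3,:3]@d/np.linalg.norm(d)
def tri(*rays):
    A=0;b=0
    for o,d in rays:
        P=np.eye(3)-np.outer(d,d);A=A+P;b=b+P@o
    x=np.linalg.solve(A,b); return x,[round(float(np.linalg.norm((np.eye(3)-np.outer(d,d))@(x-o))),4) for o,d in rays]
def onz(r,z): o,d=r; return o+d*(z-o[2])/d[2]
def proj(K,M,p):
    q=np.linalg.inv(M)@[*p,1]; v=K@[q[0],-q[1],-q[2]]; return v[:2]/v[2]
def shot(name,f):
    c=cam(name); im=bot.get_image(name); cv2.imwrite(f,im[:,:,::-1]); return c,im
E
python3 - <<'E'
from h import *
for n in("scene","side","wrist"):
    (K,M,c),im=shot(n,f"pics/{n}0.png"); print(n,{k:v for k,v in c.items() if k!='K'},K.tolist(),M.round(3).tolist()); np.savez(f"{n}0.npz",K=K,M=M)
print(bot.observe())
a=cv2.imread("pics/scene0.png");b=cv2.imread("pics/side0.png")
cv2.imwrite("pics/scene0b.png",cv2.resize(a,(800,600),interpolation=cv2.INTER_CUBIC));cv2.imwrite("pics/side0b.png",cv2.resize(b,(800,600),interpolation=cv2.INTER_CUBIC))
E
```

```text
scene {'xyz': array([ 1.40116252, -0.12330668,  0.77925936]), 'orientation': array([0.32871019, 0.28873338, 0.61133869, 0.65942979])} [[376.87229767273914, 0.0, 252.4114739671446], [0.0, 376.87229767273914, 192.21259532693423], [0.0, 0.0, 1.0]] [[0.086, -0.616, 0.783, 1.401], [0.996, 0.036, -0.08, -0.123], [0.021, 0.787, 0.617, 0.779], [0.0, 0.0, 0.0, 1.0]]
side {'xyz': array([0.19997699, 0.74062032, 0.86619006]), 'orientation': array([-0.07943574,  0.39257293,  0.89787864, -0.18273044])} [[472.98728157909954, 0.0, 261.4554969612984], [0.0, 472.98728157909954, 186.41692769823936], [0.0, 0.0, 1.0]] [[-0.921, 0.266, -0.286, 0.2], [-0.391, -0.625, 0.676, 0.741], [0.001, 0.734, 0.679, 0.866], [0.0, 0.0, 0.0, 1.0]]
wrist {'hand_eye': array([[ 1.20926131e-04,  9.65054841e-01,  2.62047970e-01,
         7.28246656e-02],
       [ 9.99999988e-01, -9.17142759e-05, -1.23705683e-04,
        -1.56317209e-05],
       [-9.53492290e-05,  2.62047982e-01, -9.65054841e-01,
        -1.66507482e-01],
       [ 0.00000000e+00,  0.00000000e+00,  0.00000000e+00,
         1.00000000e+00]])} [[300.7854065731516
[... 271 characters left out ...]
8, -0.01260023,  1.42449087,  0.00806284,
        1.10343746, -0.04042479]), 'qd': array([-6.17940598e-05, -1.81418056e-03,  3.29987760e-04, -3.95537471e-03,
        2.91670439e-04,  1.10787191e-04,  3.58012088e-04]), 'joint_efforts': array([ 3.42055291e-04, -4.59348285e+01,  2.09354335e-01, -1.65942335e+01,
       -6.10453309e-02,  1.81299675e-02,  1.52620337e-04]), 'tcp_pos': array([0.18430128, 0.62269598, 0.21775558]), 'orientation': array([ 1.43391366e-01,  9.89665562e-01, -9.85042543e-04, -1.45510439e-04]), 'contact_force': array([0.71942821, 0.4689873 , 0.1548684 ]), 'wrist_torque': array([ 0.00415251,  0.00700905, -0.04304685]), 'gripper_force': 0.0, 'finger_gap': 0.09307676351788739}
```

View pics/scene0b.png

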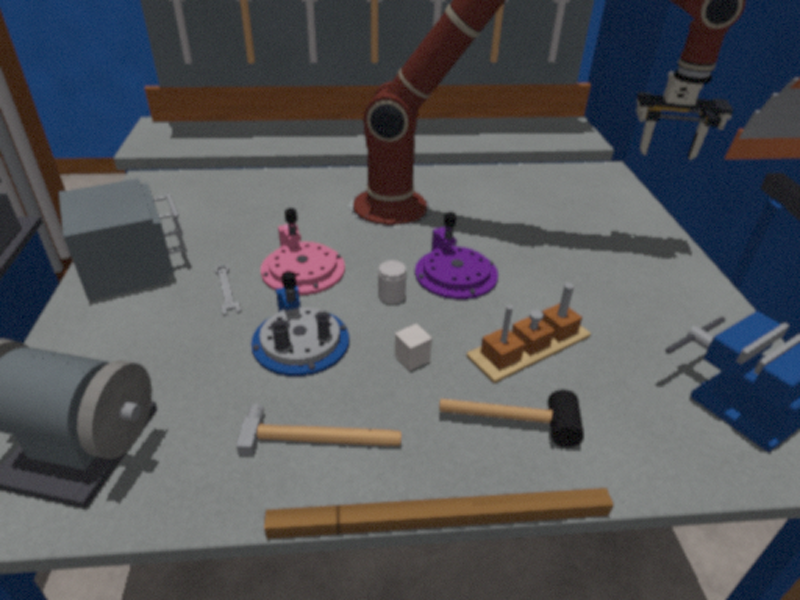

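View pics/side0b.png

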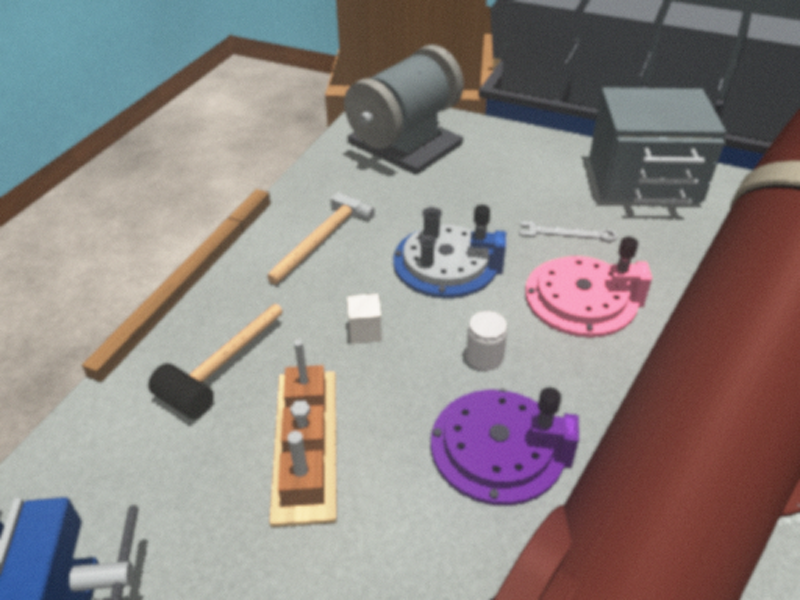

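Scene view (800x600 px): the blue fixture is at (300,340), with its knob at (289,279) and sleeves at (281,328) and (323,318). The lookalikes are pink (303,268) and purple (456,272). The upright pieces are a thin rod at (507,310), the hex bolt at (536,317) and a thick rod at (567,288).

Side view: thin rod (299,343), bolt (300,407), thick rod (295,437), sleeve mouths (432,212) and (427,239), blue knob (482,212). I choose the blue fixture and the two plain rods, and will check that choice in a close crop.

```bash
python3 - <<'E'
from h import *
S=np.load("scene0.npz");D=np.load("side0.npz");k=1/1.5625
for n,a,b in [("thin top",(507.5,310),(299,343)),("thick top",(567.5,288),(295,437)),("bolt top",(536,315),(300,407)),("slA mouth",(281,325),(432,212)),("slB mouth",(323,316),(427,240)),("knob c",(289,280),(482,215)),("pinkknob",(291,215),(628,247)),("purpleknob",(450,219),(549,400)),("tin top",(392,268),(487,323)),("carton top",(412,335),(364,306))]:
    r=[ray(q["K"],q["M"],np.array(p)*k) for q,p in((S,a),(D,b))]
    x,e=tri(*r); print(n,x.round(4),e,"R",round(float(np.hypot(*x[:2])),3))
a=cv2.imread("pics/scene0.png");b=cv2.imread("pics/side0.png")
f=lambda im,x,y:cv2.resize(im[y:y+100,x:x+130],(400,300),interpolation=cv2.INTER_CUBIC)
cv2.imwrite("pics/crop1.png",np.vstack([np.hstack([f(a,140,160),f(a,280,165)]),np.hstack([f(b,235,110),f(b,140,210)])]))
E
```

```text
thin top [0.6101 0.1593 0.1252] [0.0012, 0.0012] R 0.631
thick top [0.5416 0.2932 0.1165] [0.0008, 0.0008] R 0.616
bolt top [0.5756 0.2279 0.082 ] [0.0016, 0.0016] R 0.619
slA mouth [ 0.5735 -0.2451  0.0808] [0.0017, 0.0017] R 0.624
slB mouth [ 0.5524 -0.1693  0.0805] [0.0014, 0.0014] R 0.578
knob c [ 0.478  -0.2327  0.1113] [0.0011, 0.0011] R 0.532
pinkknob [ 0.2343 -0.2411  0.1134] [0.001, 0.001] R 0.336
purpleknob [0.2693 0.1122 0.1133] [0.0011, 0.0011] R 0.292
tin top [ 0.3974 -0.0276  0.0746] [0.0009, 0.0009] R 0.398
carton top [ 0.5917 -0.0054  0.0577] [0.0003, 0.0003] R 0.592
```

View pics/crop1.png

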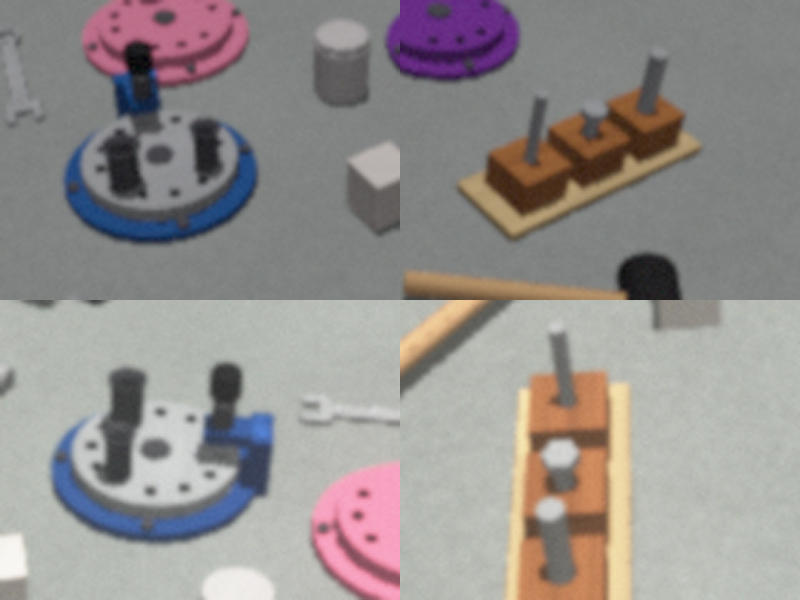

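Crop: the blue fixture carries two dark sleeves. The one far from the side camera (A) looks wider, the near one (B) narrower. The uprights are the plain thin rod, the hex-head bolt in the middle and the plain thick rod, so the choice stands. The heights also agree (sleeve mouths 0.081, knob 0.111). Next I go to a wrist view over the board.

```bash
cat >> h.py <<'E'
def go(x,y,z,yaw=None):
    "print shift (cm, tool axes) and turn (deg) to reach world TCP x,y,z with tool y at yaw deg"
    s=bot.observe(); Rm=R.from_quat(s["orientation"]).as_matrix()
    c=np.degrees(np.arctan2(Rm[1,1],Rm[0,1])); t=0
    if yaw is not None: t=-((yaw-c+90)%180-90)
    print("shift",(Rm.T@(np.array([x,y,z])-s["tcp_pos"])*100).round(2),"turn",round(t,1),"| t",round(s["time"],2),"tcp",np.round(s["tcp_pos"],4),"yaw",round(c,1),"tilt",np.degrees(np.arccos(-Rm[2,2])).round(2))
E
python3 -c "
from h import *
go(.576,.228,.26,27)"
```

```text
shift [-48.76 -26.74  -4.17] turn 46.5 | t 0.15 tcp [0.1843 0.6227 0.2178] yaw 73.5 tilt 0.11
```

```bash
python3 -m inch '[[[-1,-0.5,0],2,9.3],[[-3.5,-2,-0.3],6,9.3],[[-7,-3.8,-0.6],10,9.3],[[-10.5,-5.7,-1],14,9.3],[[-14,-7.6,-1.3],18,9.3],[[-17.5,-9.5,-1.6],22,9.3],[[-21,-11.4,-2],26,9.3],[[-24.5,-13.3,-2.3],30,9.3],[[-28,-15.2,-2.6],34,9.3],[[-31.5,-17.1,-3],38,9.3],[[-35,-19,-3.3],42,9.3],[[-38.5,-21,-3.6],45,9.3],[[-42,-23,-3.9],46.5,9.3],[[-45,-24.7,-4.1],46.5,9.3],[[-47.5,-26,-4.2],46.5,9.3],[[-48.8,-26.7,-4.2],46.5,9.3],[[-48.8,-26.7,-4.2],46.5,9.3],[[-48.8,-26.7,-4.2],46.5,9.3],[[-48.8,-26.7,-4.2],46.5,9.3]]' 40
python3 - <<'E'
from h import *
(K,M,c),im=shot("wrist","pics/w1.png"); np.savez("w1.npz",K=K,M=M)
cv2.imwrite("pics/w1b.png",cv2.resize(im[:,:,::-1],(800,600),interpolation=cv2.INTER_CUBIC))
for p in [(.6101,.1593,.132),(.5416,.2932,.122)]: print(proj(K,M,p)*1.5625)
go(.576,.228,.26,27)
E
```

```text
time: 1.73
tcp_pos: [0.5748, 0.2313, 0.2603]
orientation: [0.521, 0.854, 0.0, -0.001]
contact_force: [-0.8, 0.9, 0.2]
finger_gap: 0.093
gripper_force: 0.0
[404.62309449 397.58300194]
[404.91525606 172.27039758]
shift [-0.38 -0.06  0.04] turn 0.2 | t 1.78 tcp [0.5748 0.2316 0.2604] yaw 27.2 tilt 0.14
```

View pics/w1b.png

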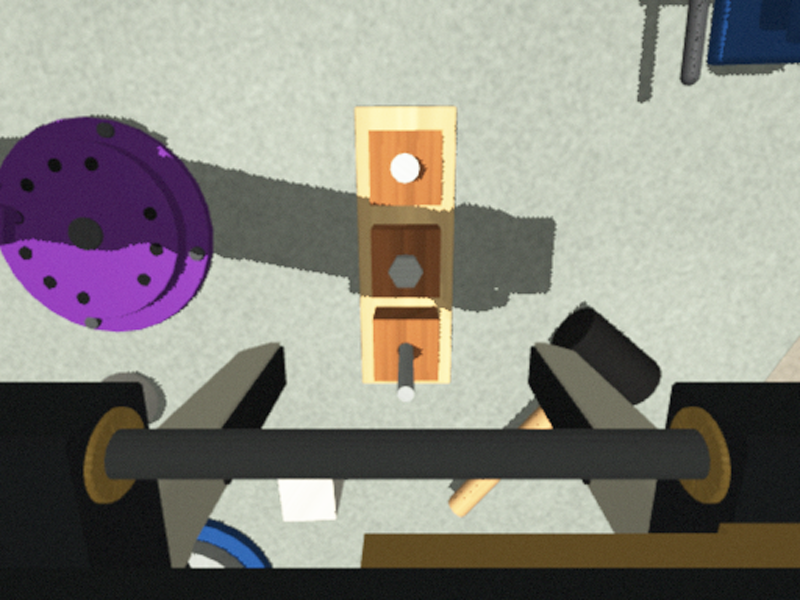

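Wrist view: thick pin top at (404,168), bolt hex head at (405,271), thin pin top at (405,393), all close to where I predicted. I now refine all three using three views.

```bash
python3 - <<'E'
from h import *
W=np.load("w1.npz");S=np.load("scene0.npz");D=np.load("side0.npz");k=1/1.5625
for n,w,a,b,z in [("thin top",(405,393),(508.5,308),(299,342),.132),("thick top",(404.5,168),(568,286),(295,436),.122)]:
    r=[ray(q["K"],q["M"],np.array(p)*k) for q,p in((W,w),(S,a),(D,b))]
    print(n,*tri(*r),"wrist@z",onz(r[0],z).round(4))
# thick pocket exit / pin base direction: stand centres
for n,p in [("thick stand",(405.5,168)),("bolt stand",(406,260)),("thin stand",(406.5,350))]:
    print(n,onz(ray(W["K"],W["M"],np.array(p)*k),.052).round(4))
go(.5416,.2955,.16,27)
E
```

```text
thin top [0.60918558 0.16085113 0.12889292] [0.0004, 0.0011, 0.0015] wrist@z [0.6087 0.1625 0.132 ]
thick top [0.54028298 0.29450815 0.12037144] [0.0009, 0.0005, 0.001] wrist@z [0.5402 0.2954 0.122 ]
thick stand [0.5405 0.2957 0.052 ]
bolt stand [0.5737 0.2319 0.052 ]
thin stand [0.6097 0.1628 0.052 ]
shift [ 7.17 -0.02 10.06] turn 0.2 | t 1.78 tcp [0.5748 0.2316 0.2604] yaw 27.2 tilt 0.14
```

```bash
python3 -m inch '[[[2,0,2],0,9.3],[[5,-0.1,4],0,9.3],[[7.2,-0.15,6],0,9.3],[[7.2,-0.15,9],0,8],[[7.2,-0.15,12],0,6],[[7.2,-0.15,15],0,5],[[7.2,-0.15,17.5],0,4.5],[[7.2,-0.15,18.4],0,4.5],[[7.2,-0.15,18.4],0,4.5],[[7.2,-0.15,18.4],0,3],[[7.2,-0.15,18.4],0,1.5],[[7.2,-0.15,18.4],0,1],[[7.2,-0.15,18.4],0,1],[[7.2,-0.15,18.4],0,1],[[7.2,-0.15,18.4],0,1],[[7.2,-0.15,18.4],0,1]]' 40
```

```text
time: 3.12
tcp_pos: [0.5429, 0.2922, 0.0773]
orientation: [0.522, 0.853, 0.0, 0.0]
contact_force: [-0.2, -0.8, 2.9]
finger_gap: 0.0174
gripper_force: 40.0
```

```bash
python3 -m inch '[[[0,0,0],0,1],[[0,0,0],0,1]]'; python3 - <<'E'
from h import *
for i in range(3):
    go(.5403,.2953,.0764,27); bot.get_image("wrist")
(K,M,c),im=shot("wrist","pics/w2.png"); np.savez("w2.npz",K=K,M=M)
cv2.imwrite("pics/w2b.png",cv2.resize(im[:,:,::-1],(800,600),interpolation=cv2.INTER_CUBIC))
E
```

```text
time: 3.28
tcp_pos: [0.5429, 0.2923, 0.0773]
orientation: [0.522, 0.853, 0.0, 0.0]
contact_force: [-0.8, -0.3, 5.2]
finger_gap: 0.0174
gripper_force: 40.0
shift [ 0.39 -0.1   0.09] turn 0.0 | t 3.28 tcp [0.5429 0.2923 0.0773] yaw 27.0 tilt 0.05
shift [ 0.39 -0.09  0.09] turn 0.0 | t 3.33 tcp [0.5429 0.2923 0.0773] yaw 27.0 tilt 0.04
shift [ 0.39 -0.1   0.09] turn 0.0 | t 3.38 tcp [0.5429 0.2923 0.0773] yaw 27.0 tilt 0.04
```

View pics/w2b.png

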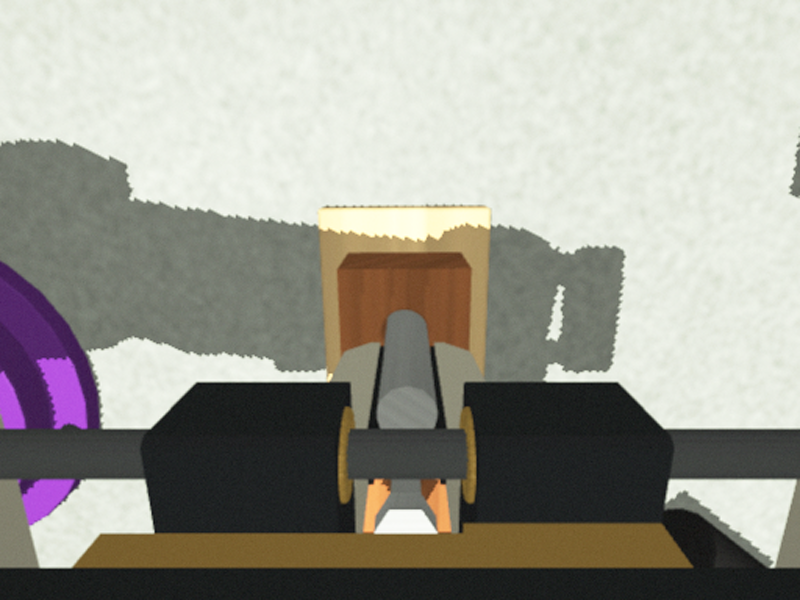

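Wrist view: the thick pin is between the pads, its top at (407,408), clear of the stand edges. Now the in-hand offset.

```bash
python3 - <<'E'
from h import *
W=np.load("w2.npz");k=1/1.5625;s=bot.observe();Rm=R.from_quat(s["orientation"]).as_matrix()
for p,z in [((407,408),.122)]:
    q=onz(ray(W["K"],W["M"],np.array(p)*k),z);print(q,"tool",(Rm.T@(q-s["tcp_pos"])*1000).round(1))
go(.587,-.293,.205,16.4)
E
python3 -m inch '[[[0,0,-1],0,1],[[0,0,-3],0,1],[[0,0,-6],0,1],[[0,0,-9],0,1],[[0,0,-11.5],0,1],[[0,0,-12.5],0,1],[[0,0,-12.5],0,1],[[0,0,-12.5],0,1]]' 45
```

```text
[0.54004315 0.29764122 0.122     ] tool [  6.1  -0.1 -44.7]
shift [-54.15 -22.64 -12.79] turn 10.6 | t 3.48 tcp [0.5429 0.2923 0.0773] yaw 27.0 tilt 0.05
time: 4.15
tcp_pos: [0.5419, 0.2919, 0.2007]
orientation: [0.522, 0.853, -0.001, -0.0]
contact_force: [-0.5, 0.2, -2.3]
finger_gap: 0.0176
gripper_force: 45.0
```

```bash
python3 -m inch '[[[-1,-0.4,0],1,1],[[-3.5,-1.5,0],2,1],[[-7,-2.9,0],3,1],[[-10.5,-4.4,0],4,1],[[-14,-5.8,0],5,1],[[-17.5,-7.3,0],6,1],[[-21,-8.8,0],7,1],[[-24.5,-10.2,0],8,1],[[-28,-11.7,0],9,1],[[-31.5,-13.2,0],10,1],[[-35,-14.6,0],10.6,1],[[-38.5,-16.1,0],10.6,1],[[-42,-17.5,0],10.6,1],[[-45.5,-19,0],10.6,1],[[-49,-20.5,0],10.6,1],[[-51.5,-21.5,0],10.6,1],[[-53.3,-22.2,0],10.6,1],[[-54.1,-22.6,0],10.6,1],[[-54.1,-22.6,0],10.6,1],[[-54.1,-22.6,0],10.6,1]]'
python3 -m inch '[[[0,0,0],0,1],[[0,0,0],0,1],[[0,0,0],0,1],[[0,0,0],0,1]]'
python3 - <<'E'
from h import *
(K,M,c),im=shot("wrist","pics/w3.png"); np.savez("w3.npz",K=K,M=M)
cv2.imwrite("pics/w3b.png",cv2.resize(im[:,:,::-1],(800,600),interpolation=cv2.INTER_CUBIC))
for p in [(.5735,-.2451,.08),(.5524,-.1693,.08),(.478,-.2327,.112)]: print(proj(K,M,p)*1.5625)
go(.587,-.293,.205,16.4)
E
```

```text
time: 5.82
tcp_pos: [0.5861, -0.2914, 0.2001]
orientation: [0.599, 0.801, 0.0, -0.002]
contact_force: [-0.8, 1.2, -1.8]
finger_gap: 0.0176
gripper_force: 45.0
time: 6.15
tcp_pos: [0.5873, -0.2911, 0.2018]
orientation: [0.598, 0.801, 0.0, -0.0]
contact_force: [0.4, 0.0, -1.7]
finger_gap: 0.0176
gripper_force: 45.0
[406.38472492 209.87895516]
[408.76474694  68.15903996]
[236.58967906 138.89335414]
shift [-0.14 -0.07 -0.31] turn 0.1 | t 6.2 tcp [ 0.5873 -0.2915  0.2019] yaw 16.5 tilt 0.02
```

View pics/w3b.png

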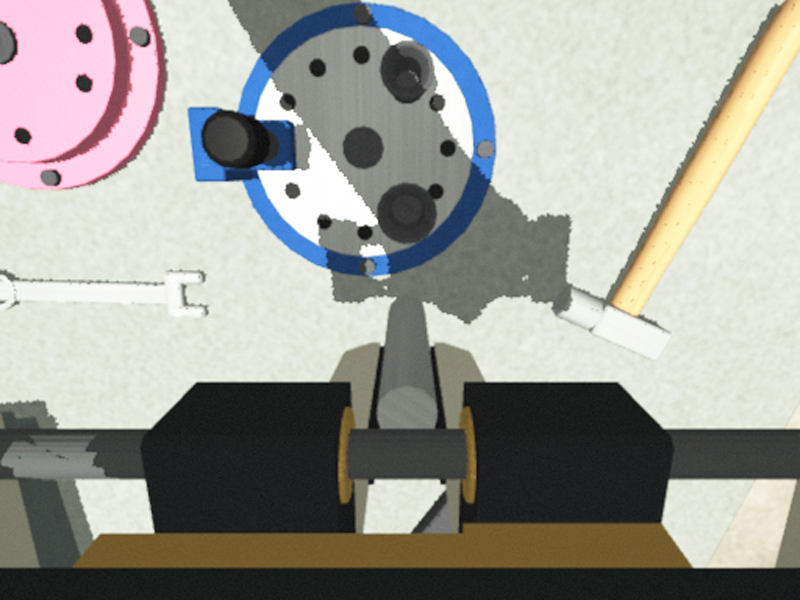

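Wrist view: sleeve A mouth at (407,213), about 58 px wide, and sleeve B at (407,71), about 53 px. Allowing for distance, A is the wide one. Knob top is at (233,139), and the held pin's lower end is at about (406,298).

```bash
python3 - <<'E'
from h import *
W=np.load("w3.npz");k=1/1.5625;s=bot.observe();Rm=R.from_quat(s["orientation"]).as_matrix();t=s["tcp_pos"]
tool=lambda q:(Rm.T@(q-t)*1000).round(1)
S=np.load("scene0.npz");D=np.load("side0.npz")
for n,w,a,b,z in [("A",(407,213),(281,325),(432,212),.08),("B",(407,71),(323,316),(427,240),.08),("knobtop",(233,139),(289,272),(482,207),.1275)]:
    r=[ray(q["K"],q["M"],np.array(p)*k) for q,p in((W,w),(S,a),(D,b))]
    x,e=tri(*r);q=onz(r[0],z);print(n,"3view",x.round(4),e,"wrist",q.round(4),"tool",tool(q))
for n,p,zt in [("pin top",(407,408),-44.7),("pin bottom apex",(405.5,298),55.3)]:
    q=onz(ray(W["K"],W["M"],np.array(p)*k),t[2]-zt/1000);print(n,tool(q))
im=cv2.imread("pics/w3.png",0)
print(im[176:206,259].tolist()); print(im[205,236:285].tolist()); print(im[235,236:285].tolist())
for o in (0,3): pass
E
```

```text
A 3view [ 0.5739 -0.2458  0.0807] [0.001, 0.0021, 0.0015] wrist [ 0.5744 -0.2468  0.08  ] tool [ 46.5   0.3 121.9]
B 3view [ 0.5521 -0.1701  0.08  ] [0.001, 0.0019, 0.0011] wrist [ 0.5519 -0.171   0.08  ] tool [125.5   0.2 121.9]
knobtop 3view [ 0.4799 -0.2317  0.1292] [0.0024, 0.0016, 0.0017] wrist [ 0.4817 -0.2326  0.1275] tool [ 86.4 -84.5  74.4]
pin top [  6.4   0.1 -44.7]
pin bottom apex [11.4 -0.5 55.3]
[112, 116, 116, 117, 119, 118, 116, 117, 116, 117, 116, 111, 110, 108, 105, 110, 108, 109, 107, 110, 107, 111, 108, 106, 110, 107, 105, 111, 108, 106]
[231, 234, 235, 236, 233, 230, 227, 229, 232, 235, 235, 213, 123, 107, 105, 108, 108, 107, 110, 109, 110, 108, 112, 106, 108, 112, 105, 110, 109, 105, 107, 105, 108, 105, 104, 105, 159, 223, 232, 231, 230, 230, 230, 230, 232, 231, 230, 229, 228]
[131, 134, 131, 136, 117, 63, 22, 20, 66, 103, 103, 107, 107, 106, 107, 104, 103, 102, 108, 111, 111, 108, 104, 107, 106, 106, 104, 101, 103, 107, 102, 104, 101, 101, 100, 98, 97, 100, 101, 98, 73, 20, 21, 51, 104, 136, 136, 134, 135]
```

```bash
python3 -m inch '[[[1,0,0.5],0,1],[[2.5,0,1.5],0,1],[[4.05,0.03,3],0,1],[[4.05,0.03,4.5],0,1],[[4.05,0.03,5.2],0,1],[[4.05,0.03,5.2],0,1],[[4.05,0.03,5.2],0,1],[[4.05,0.03,5.2],0,1],[[4.05,0.03,5.8],0,1],[[4.05,0.03,6.4],0,1],[[4.05,0.03,7],0,1],[[4.05,0.03,7.5],0,1],[[4.05,0.03,7.5],0,1]]'; python3 - <<'E'
from h import *
go(.5871,-.2911,.0913,16.4)
for n in ("scene","side"): shot(n,f"pics/{n}4.png")
a=cv2.imread("pics/scene4.png");b=cv2.imread("pics/side4.png")
f=lambda im,x,y:cv2.resize(im[y:y+100,x:x+130],(400,300),interpolation=cv2.INTER_CUBIC)
cv2.imwrite("pics/crop4.png",np.hstack([f(a,140,150),f(b,225,90)]))
E
```

```text
time: 7.28
tcp_pos: [0.5754, -0.2527, 0.1253]
orientation: [0.599, 0.801, 0.0, -0.001]
contact_force: [0.6, 1.3, -1.2]
finger_gap: 0.0172
gripper_force: 45.0
shift [-4.02  0.04  3.39] turn 0.0 | t 7.28 tcp [ 0.5754 -0.2527  0.1253] yaw 16.4 tilt 0.13
```

View pics/crop4.png

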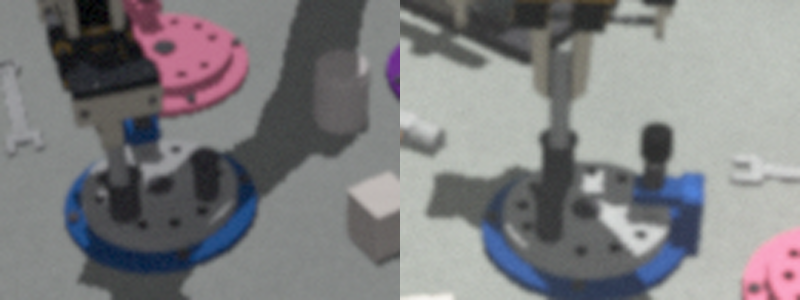

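Both views show the thick pin entering the mouth of the wide sleeve, with no contact force. I carry on down.

```bash
python3 -m inch '[[[0,0,0.6],0,1],[[0,0,1.2],0,1],[[0,0,1.8],0,1],[[0,0,2.3],0,1],[[0,0,2.7],0,1],[[0,0,3],0,1],[[0,0,3.2],0,1],[[0,0,3.2],0,1],[[0,0,3.2],0,1]]'
```

```text
time: 8.13
tcp_pos: [0.5754, -0.2528, 0.094]
orientation: [0.599, 0.801, 0.0, -0.001]
contact_force: [-0.2, 3.3, -3.3]
finger_gap: 0.0175
gripper_force: 45.0
```

```bash
python3 -m inch '[[[0,0,0.1],0,1.75],[[0,0,0.1],0,3],[[0,0,0.1],0,4.5],[[0,0,0.1],0,4.5],[[0,0,0.1],0,4.5],[[0,0,-2],0,5],[[0,0,-5],0,6],[[0,0,-9],0,6],[[0,0,-12],0,6],[[0,0,-14],0,6],[[-2,0,-15],0,6],[[-4,0,-15],0,6],[[-5,0,-15],0,6],[[-5,0,-15],0,6],[[-5,0,-15],0,6],[[-5,0,-15],0,6],[[-5,0,-15],0,6]]'; python3 - <<'E'
from h import *
(K,M,c),im=shot("wrist","pics/w5.png"); np.savez("w5.npz",K=K,M=M)
cv2.imwrite("pics/w5b.png",cv2.resize(im[40:240,150:417,::-1],(800,600),interpolation=cv2.INTER_CUBIC))
for z in (.136,.08):print(proj(K,M,(.5744,-.2465,z)))
go(.576,.13,.25,27)
E
```

```text
time: 9.55
tcp_pos: [0.5899, -0.2999, 0.2441]
orientation: [0.598, 0.801, 0.0, -0.001]
contact_force: [0.2, 0.4, -0.9]
finger_gap: 0.0598
gripper_force: 0.0
[260.69391275 127.16665006]
[260.58686358 123.94673759]
shift [41.63 10.87 -0.52] turn -10.5 | t 9.6 tcp [ 0.59   -0.3     0.2443] yaw 16.5 tilt 0.08
```

View pics/w5b.png

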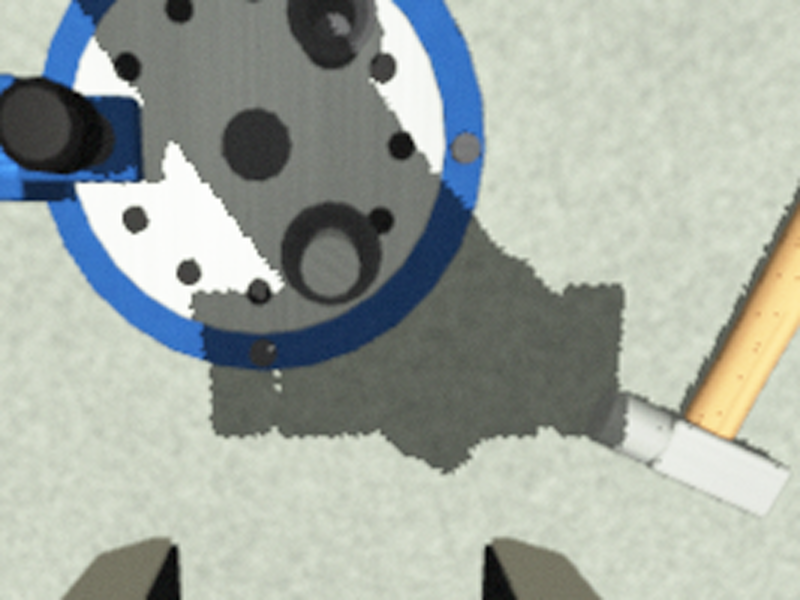

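The thick pin top sits at full-frame pixel (260,127). Prediction for fully home was (260.7,127.2), and it stands clean inside the mouth. Now the thin pin.

```bash
python3 -m inch '[[[1,0.3,0],-1,6],[[3.5,1.2,0],-2,6],[[7,2.4,0],-4,6],[[10.5,3.6,0],-5,6],[[14,4.8,0],-6,6],[[17.5,6,0],-7,6],[[21,7.2,0],-8,6],[[24.5,8.3,0],-9,6],[[28,9.5,0],-10,6],[[31.5,10.7,0],-10.5,6],[[35,11.9,0],-10.5,6],[[38.5,13.1,0],-10.5,6],[[41.2,14,0],-10.5,6],[[43,14.6,0],-10.5,6],[[43.9,14.9,0],-10.5,6],[[43.9,14.9,0],-10.5,6],[[43.9,14.9,0],-10.5,6],[[43.9,14.9,0],-10.5,6],[[43.9,14.9,0],-10.5,6],[[43.9,14.9,0],-10.5,6]]'
python3 -m inch '[[[0,0,2],0,6],[[0,0,3],0,6],[[0,0,3],0,6],[[0,0,3],0,6]]'
python3 - <<'E'
from h import *
go(.6087,.163,.083,27)
(K,M,c),im=shot("wrist","pics/w6.png"); np.savez("w6.npz",K=K,M=M)
p=proj(K,M,(.6087,.163,.132));print(p)
g=cv2.cvtColor(im,cv2.COLOR_RGB2GRAY);u,v=int(p[0]),int(p[1])
hsv=cv2.cvtColor(im,cv2.COLOR_RGB2HSV);np.set_printoptions(linewidth=250)
print(g[v-20:v+22:2,u-22:u+22:2]);print(u-22,v-20)
E
```

```text
time: 11.27
tcp_pos: [0.6091, 0.1596, 0.2449]
orientation: [0.524, 0.851, -0.0, 0.0]
contact_force: [0.8, 0.3, -0.7]
finger_gap: 0.0602
gripper_force: 0.0
time: 11.6
tcp_pos: [0.6084, 0.1612, 0.214]
orientation: [0.523, 0.852, -0.001, -0.001]
contact_force: [-1.3, 1.2, -0.5]
finger_gap: 0.06
gripper_force: 0.0
shift [ 0.15  0.13 13.1 ] turn -0.1 | t 11.6 tcp [0.6084 0.1612 0.214 ] yaw 26.9 tilt 0.12
[261.7719246  193.14048393]
[[ 85  83  84  78  80  83  80  75  67  98  96  97  95  98  75  82  84  83  77  79  87  82]
 [ 89  82  83  80  78  84  80  79  68  94  95  97  97  95  77  81  85  80  76  74  86  83]
 [ 89  87  82  80  78  83  80  77  76  92  93  99  97  97  87  80  81  81  77  78  85  82]
 [ 87  87  83  80  79  80  80  77  76  91  97  98  95  94  88  81  79  81  76  78  83  82]
 [ 87  84  85  77  79  81  80  80  81  95  95  97  97  96  89  81  81  83  81  79  84  82]
 [ 87  84  82  78  78  82  81  79  80  93  97  99  98  93  90  80  86  80  78  77  83  80]
 [ 88  84  80  76  77  85  80  81  83  98  97 103 101  93  94  79  84  80  77  79  83  80]
 [ 85  86  79  73  79  82  80  7
[... 550 characters left out ...]
5 225 121 115 120 148 231 237 232 230 132 139 136 136]
 [245 246 246 244 244 241 242 242 243 243 244 234 240 245 245 245 244 246 231 136 136 137]
 [245 246 246 244 244 241 242 242 243 243 244 245 246 245 245 245 244 246 245 241 210 132]
 [232 222 222 218 215 214 214 213 230 230 228 228 229 226 229 228 229 230 219 237 232 214]
 [221 219 223 222 221 225 225 223 221 224 223 220 221 220 221 225 227 224 218 220 220 215]
 [223 224 222 219 223 220 223 219 222 227 228 226 222 222 221 225 226 226 226 223 222 215]
 [216 226 220 217 221 219 220 213 220 226 229 226 223 219 222 218 220 223 222 224 222 220]
 [219 224 224 223 220 219 219 217 216 221 226 224 220 218 214 209 216 224 220 219 218 223]]
239 173
```

The top ellipse is centred at (261.3,194), within 1 px of my prediction. Descending and gripping.

```bash
python3 -m inch '[[[0.1,0.1,1],0,5],[[0.1,0.1,3.5],0,4.5],[[0.1,0.1,6.5],0,4.5],[[0.1,0.1,9.5],0,4.5],[[0.1,0.1,12],0,4.5],[[0.1,0.1,13.1],0,4.5],[[0.1,0.1,13.1],0,4.5],[[0.1,0.1,13.1],0,4.5],[[0.1,0.1,13.1],0,3],[[0.1,0.1,13.1],0,1.5],[[0.1,0.1,13.1],0,0.5],[[0.1,0.1,13.1],0,0.5],[[0.1,0.1,13.1],0,0.5],[[0.1,0.1,13.1],0,0.5],[[0.1,0.1,13.1],0,0.5]]' 40
python3 -m inch '[[[0,0,-1],0,0.5],[[0,0,-3],0,0.5],[[0,0,-6],0,0.5],[[0,0,-9],0,0.5],[[0,0,-11.5],0,0.5],[[0,0,-12.5],0,0.5],[[0,0,-12.5],0,0.5],[[0,0,-12.5],0,0.5]]'
python3 -c "
from h import *
go(.5644,-.211,.2055,16.4)"
```

```text
time: 12.9
tcp_pos: [0.6095, 0.1632, 0.0841]
orientation: [0.523, 0.852, 0.0, 0.0]
contact_force: [-0.9, 0.5, 2.2]
finger_gap: 0.0115
gripper_force: 40.0
time: 13.57
tcp_pos: [0.6087, 0.163, 0.2081]
orientation: [0.523, 0.852, -0.0, -0.0]
contact_force: [-0.4, 0.3, -2.1]
finger_gap: 0.0112
gripper_force: 40.0
shift [-31.35 -20.88   0.27] turn 10.5 | t 13.57 tcp [0.6087 0.163  0.2081] yaw 26.9 tilt 0.06
```

```bash
python3 -m inch '[[[-1,-0.6,0],1,0.5],[[-3,-2,0],2,0.5],[[-6,-4,0],4,0.5],[[-9,-6,0],5,0.5],[[-12,-8,0],6,0.5],[[-15,-10,0],8,0.5],[[-18,-12,0],9,0.5],[[-21,-14,0],10.5,0.5],[[-24,-16,0],10.5,0.5],[[-27,-18,0],10.5,0.5],[[-29.2,-19.5,0],10.5,0.5],[[-30.7,-20.5,0],10.5,0.5],[[-31.3,-20.9,0],10.5,0.5],[[-31.3,-20.9,0],10.5,0.5],[[-31.3,-20.9,0],10.5,0.5],[[-31.3,-20.9,0],10.5,0.5],[[-31.3,-20.9,0],10.5,0.5],[[-31.3,-20.9,0],10.5,0.5],[[-31.3,-20.9,0],10.5,0.5]]'
python3 - <<'E'
from h import *
(K,M,c),im=shot("wrist","pics/w7.png"); np.savez("w7.npz",K=K,M=M)
g=cv2.resize(im[60:330,80:440,::-1],(800,600),interpolation=cv2.INTER_CUBIC);cv2.imwrite("pics/w7b.png",g)
print(proj(K,M,(.5519,-.171,.08)));go(.5519,-.171,.098,16.4)
s=bot.observe();Rm=R.from_quat(s["orientation"]).as_matrix();t=s["tcp_pos"]
for x in(-3,0,3):print(x,proj(K,M,t+Rm@[x/1e3,0,-.0479]),proj(K,M,t+Rm@[(x+6)/1e3,0,.0621]))
E
```

```text
time: 15.15
tcp_pos: [0.5649, -0.2093, 0.2087]
orientation: [0.598, 0.801, 0.0, -0.0]
contact_force: [-0.1, -0.6, -1.1]
finger_gap: 0.0113
gripper_force: 40.0
[258.66930801 141.53973611]
shift [ 4.08 -0.14 11.07] turn 0.1 | t 15.2 tcp [ 0.5648 -0.2097  0.2087] yaw 16.5 tilt 0.01
-3 [260.36146203 283.57837558] [260.1739379  198.60182758]
0 [260.36736784 277.60931962] [260.17663113 194.97551813]
3 [260.37334347 271.56970506] [260.17934216 191.32523942]
```

View pics/w7b.png

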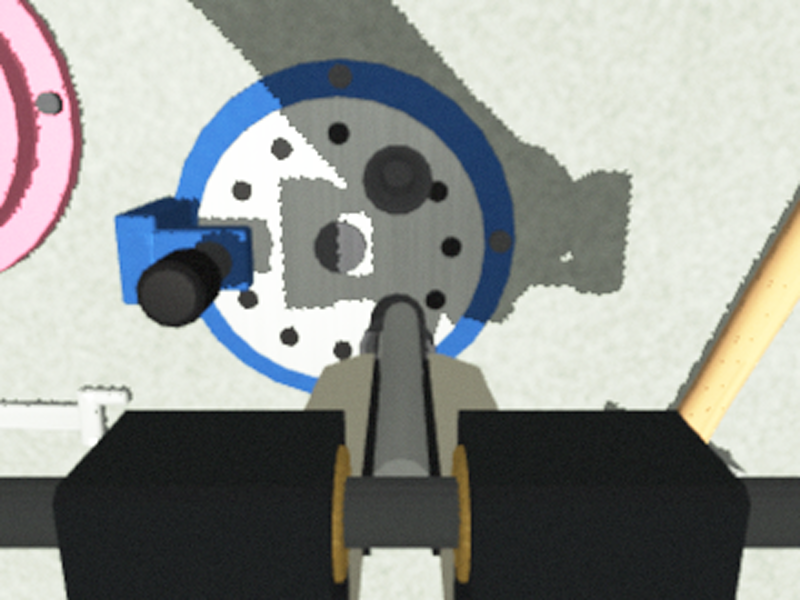

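Wrist crop: sleeve B mouth at (398,180), pin lower end at (402,303), and the thick pin partly hidden behind the thin one. In-hand offset is about -1 mm in tool x, so the shift is x 4.2, y -0.13.

```bash
python3 -m inch '[[[1,0,0],0,0.5],[[2.5,-0.1,1],0,0.5],[[4.2,-0.13,2.5],0,0.5],[[4.2,-0.13,4],0,0.5],[[4.2,-0.13,5.2],0,0.5],[[4.2,-0.13,5.2],0,0.5],[[4.2,-0.13,5.2],0,0.5],[[4.2,-0.13,5.2],0,0.5],[[4.2,-0.13,5.8],0,0.5],[[4.2,-0.13,6.4],0,0.5],[[4.2,-0.13,7],0,0.5],[[4.2,-0.13,7.5],0,0.5],[[4.2,-0.13,8],0,0.5],[[4.2,-0.13,8],0,0.5]]'
```

```text
time: 16.37
tcp_pos: [0.5506, -0.1704, 0.1272]
orientation: [0.599, 0.801, -0.0, -0.001]
contact_force: [0.1, 0.4, -1.6]
finger_gap: 0.0114
gripper_force: 40.0
```

```bash
python3 -m inch '[[[0,0,0.5],0,0.5],[[0,0,1],0,0.5],[[0,0,1.5],0,0.5],[[0,0,2],0,0.5],[[0,0,2.4],0,0.5],[[0,0,2.7],0,0.5],[[0,0,2.8],0,0.5],[[0,0,2.8],0,0.5],[[0,0,2.8],0,0.5]]'
```

```text
time: 17.12
tcp_pos: [0.5516, -0.1708, 0.1008]
orientation: [0.599, 0.801, 0.0, 0.0]
contact_force: [0.2, -0.4, 0.1]
finger_gap: 0.0112
gripper_force: 40.0
```

```bash
python3 -m inch '[[[0,0,0.1],0,1.2],[[0,0,0.1],0,2.5],[[0,0,0.1],0,4],[[0,0,0.1],0,4],[[0,0,0.1],0,4],[[0,0,-2],0,4],[[0,0,-5],0,4],[[0,0,-8],0,5],[[0,0,-11],0,6],[[0,0,-14],0,6],[[-1,-2,-15],0,6],[[-2.5,-5,-15],0,6],[[-3.9,-8.6,-15],0,6],[[-3.9,-8.6,-15],0,6],[[-3.9,-8.6,-15],0,6],[[-3.9,-8.6,-15],0,6],[[-3.9,-8.6,-15],0,6],[[-3.9,-8.6,-15],0,6],[[-3.9,-8.6,-15],0,6]]'; python3 - <<'E'
from h import *
(K,M,c),im=shot("wrist","pics/w8.png"); np.savez("w8.npz",K=K,M=M)
shot("side","pics/side8.png")
f=lambda a,x,y,w,h:cv2.resize(a[y:y+h,x:x+w],(400,600),interpolation=cv2.INTER_CUBIC)
cv2.imwrite("pics/w8b.png",np.hstack([f(im[:,:,::-1],210,60,200,300),f(cv2.imread("pics/side8.png"),220,80,120,180)]))
for n,p in [("thick",(.5744,-.2465,.136)),("thin",(.5519,-.1708,.146)),("knob",(.4805,-.2322,.1275))]:print(n,proj(K,M,p))
D=np.load("side0.npz")
for n,p in [("thick",(.5744,-.2465,.136)),("thin",(.5519,-.1708,.146))]:print(n,proj(D["K"],D["M"],p))
go(.4805,-.2322,.0935,16.4)
E
```

```text
time: 18.7
tcp_pos: [0.4808, -0.2314, 0.2503]
orientation: [0.598, 0.801, 0.0, -0.0]
contact_force: [-0.2, -0.4, -0.0]
finger_gap: 0.0599
gripper_force: 0.0
thick [345.7333396  225.23001727]
thin [355.3091758  147.46271953]
knob [259.81096938 183.9469536 ]
thick [276.41820363 119.2087249 ]
thin [273.74998027 133.64357644]
shift [-4.000e-02 -1.000e-02  1.569e+01] turn 0.1 | t 18.8 tcp [ 0.4805 -0.2318  0.2504] yaw 16.5 tilt 0.02
```

View pics/w8b.png

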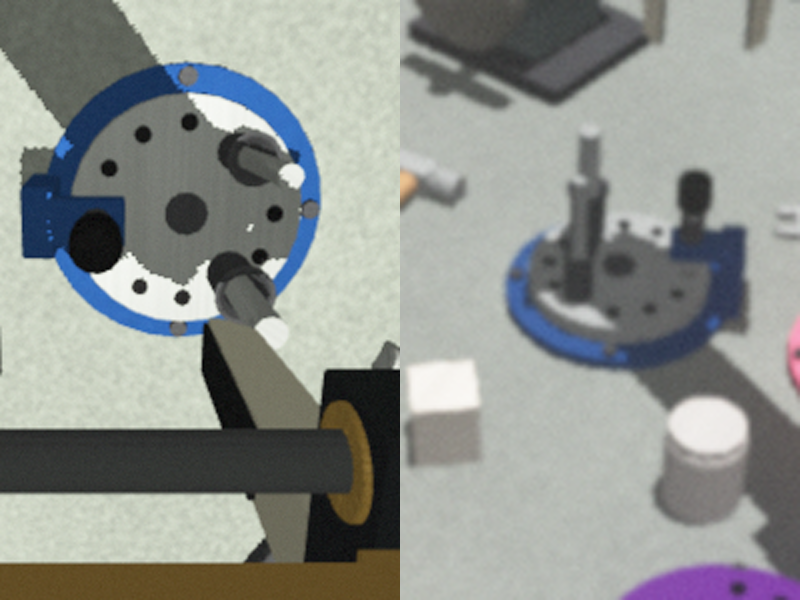

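Both pin tops match "fully home" predictions in both views: thick (346,225), thin (355,148) in the wrist frame, and within 1.5 px in the side view. The knob's top face is at about (258,182), so a small tool-y correction of -0.18 cm, which the sleeve geometry also gives. Now down onto the knob.

```bash
python3 -m inch '[[[0,-0.18,1],0,6],[[0,-0.18,3.5],0,6],[[0,-0.18,7],0,6],[[0,-0.18,10],0,6],[[0,-0.18,12.5],0,6],[[0,-0.18,14.3],0,6],[[0,-0.18,15.3],0,6],[[0,-0.18,15.6],0,6],[[0,-0.18,15.6],0,6],[[0,-0.18,15.6],0,5],[[0,-0.18,15.6],0,4],[[0,-0.18,15.6],0,3],[[0,-0.18,15.6],0,2],[[0,-0.18,15.6],0,1.5],[[0,-0.18,15.6],0,1.5],[[0,-0.18,15.6],0,1.5],[[0,-0.18,15.6],0,1.5]]' 55
```

```text
time: 20.22
tcp_pos: [0.4784, -0.233, 0.0952]
orientation: [0.599, 0.801, 0.0, 0.0]
contact_force: [-1.4, 0.9, 3.7]
finger_gap: 0.0272
gripper_force: 55.0
```

Gripped, gap 27 mm on the 28 mm knob. Pulling up 17 mm first, then I read the force.

```bash
python3 -m inch '[[[0,0,-0.2],0,1.5],[[0,0,-0.4],0,1.5],[[0,0,-0.6],0,1.5],[[0,0,-0.8],0,1.5],[[0,0,-1],0,1.5],[[0,0,-1.2],0,1.5],[[0,0,-1.4],0,1.5],[[0,0,-1.55],0,1.5],[[0,0,-1.65],0,1.5],[[0,0,-1.65],0,1.5],[[0,0,-1.65],0,1.5],[[0,0,-1.65],0,1.5]]' 60; python3 -m inch '[[[0,0,-0.1],0,1.5],[[0,0,-0.1],0,1.5],[[0,0,-0.1],0,1.5],[[0,0,-0.1],0,1.5]]'
```

```text
time: 21.22
tcp_pos: [0.4783, -0.233, 0.1111]
orientation: [0.599, 0.801, -0.0, 0.0]
contact_force: [4.2, -1.6, -12.3]
finger_gap: 0.0269
gripper_force: 60.0
time: 21.55
tcp_pos: [0.4783, -0.233, 0.1122]
orientation: [0.599, 0.801, -0.0, 0.0]
contact_force: [4.0, -2.0, -12.8]
finger_gap: 0.0269
gripper_force: 60.0
```

```bash
python3 -m inch '[[[0,0,-0.05],0,1.5],[[0,0,-0.1],0,1.5],[[0,0,-0.1],0,1.5],[[0,0,-0.1],0,1.5],[[0,0,-0.1],0,1.5]]'; python3 -m inch '[[[0,0,-0.05],0,1.5],[[0,0,-0.1],0,1.5],[[0,0,-0.1],0,1.5],[[0,0,-0.1],0,1.5],[[0,0,-0.1],0,1.5]]'
```

```text
time: 21.97
tcp_pos: [0.4783, -0.233, 0.1132]
orientation: [0.599, 0.801, -0.0, 0.0]
contact_force: [4.0, -3.1, -12.9]
finger_gap: 0.027
gripper_force: 60.0
time: 22.38
tcp_pos: [0.4783, -0.233, 0.1133]
orientation: [0.599, 0.801, -0.0, -0.0]
contact_force: [5.5, -3.8, -18.7]
finger_gap: 0.0269
gripper_force: 60.0
```

The stop is reached: 18.1 mm of travel, and the force rose from 13 to 19 N while z stood still. I confirm it holds and hand in.

```bash
python3 -m inch '[[[0,0,0],0,1.5],[[0,0,0],0,1.5],[[0,0,0],0,1.5],[[0,0,0],0,1.5],[[0,0,0],0,1.5],[[0,0,0],0,1.5]]' && python3 -c "
from bench import bot
print(bot.job_done())"
```

```text
time: 22.88
tcp_pos: [0.4783, -0.2329, 0.1133]
orientation: [0.599, 0.801, -0.0, -0.0]
contact_force: [6.1, -3.8, -17.8]
finger_gap: 0.0272
gripper_force: 60.0
the job is handed in; nothing more can be done
None
```

The job is handed in at 22.9 s: both pins stand fully home in their sleeves and released, and the gripper holds the index plunger up against its stop (18 mm of travel, steady 18 N pull); no verdict was returned.

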